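# Push the worn sanding block off the work board into the scrap bin

### The job

The orange-brown sanding block lying on the raised work board is worn out: push it along the board and over the end above the yellow scrap bin so that it drops in and stays there; do not pick it up. Leave the round tin of brads standing where it is on the board, and keep the sanding block out of the blue tub of good parts at the other end.

Things in the scene. Friction and masses are not known exactly. Their poses are not given: they have to be found in the camera images.
- work_board: fixed raised plywood board on runners, 220 (x) x 260 mm (y), flat top 110 mm above the bench; origin under its centre at bench height; x points away from the robot, y left (turned up to 12 degrees). Edges open; ends at y = +-130 mm. Sanding block and tin lie one in the front half (x about -60 mm), one in the back half (x about +38 mm). Shelves overhang the bench beyond world x = 0.67 m
- scrap_bin: fixed open yellow bin, 180 (x) x 130 (y) x 80 mm high, walls and floor 4 mm; origin under its centre at bench height; axes parallel to the board's. It stands at either the left or the right end of the board, centred 180 mm from the board's centre along the board's y, its near wall tucked 15 mm under the board's end. A small maple wedge lies fixed on its floor.
- parts_tub: fixed open blue tub of the same size with three wooden gauge blocks in it (lower than the board's top), in the same way at the other end of the board; origin under its centre. (On the left a chest of drawers 320 mm high fills the bench beyond world x = 0.48 m, y = 0.31 m.)
- sanding_block_center (a point): centre of the loose orange-brown sanding block, 40 (its x) x 70 (its y) x 26 mm high, about 40 g, lying flat on the board, slides easily; its long side lies across the board, within about 30 degrees
- brad_tin: loose round white tin with a green lid, 57 mm across, 28 mm high; origin at the centre of its underside, on the board
- sanding_block: the same sanding block: origin at the centre of its underside, axes along its sides

How it is judged (in metres and radians):
At the end, for the whole second after the job is handed in: the sanding block lies at rest inside the yellow bin, its centre within the walls and less than 60 mm above the bench (x of sanding_block_center in the frame of scrap_bin between -0.085 and 0.085 m and y of sanding_block_center in the frame of scrap_bin between -0.06 and 0.06 m and z of sanding_block_center in the frame of scrap_bin between 0 and 0.06 m and linear speed of sanding_block below 0.03 m/s); the robot touches nothing.
It fails at once if the sanding block is picked up (its centre more than 45 mm above the board's top) (z of sanding_block_center in the frame of work_board above 0.155 m).
It fails at once if the tin is moved more than 20 mm (distance of brad_tin from where it was at the start of the episode above 0.02 m).
It also fails if it takes over 32 s, if anything falls off the work surface, if the arm or the gripper's body presses on something with over 40 N, if the wrist force passes 120 N, or if a joint passes its speed limit or range.

### The arm

A 6-joint arm with a two-finger parallel gripper is mounted at the origin on a cart in front of the work surface, level with it; the furniture and walls round the work are solid. World frame = base frame: x ahead of the robot, y to its left, z up, the work surface at z = 0. Lengths are in mm, angles in degrees, forces in N, time in s.
With the tool pointing down it reaches from about 300 to 850 mm from the base axis. Payload 4.2 kg.
Tool frame: the origin (TCP) lies midway between the tips of the shut fingers; the grasp point (between the pads) lies env.grasp_offset behind it (env.grasp_offset is the distance from the TCP to the grasp point, in mm); y points along the fingers, x is the direction in which the jaws open and shut, and the axes are right-handed (so a half turn about y gives the same grasp; the last joint's range is limited). The gripper opens to 91 mm and grips with 3 to 60 N. Pads are 32 mm wide; open, the fingers measure 118 mm over their backs; the gripper's body (76 mm by 178 mm) begins 60 mm behind the grasp point.
Start: joints at [67.895, 18.312, 89.639, -0, 72.044, -1.146], TCP at [205.679, 536.972, 213.976] pointing down, gripper open.
Joint ranges: [-177.97, 177.97], [-48.28, 115.42], [12.27, 149.76], [-77.06, 257.06], [2.81, 150.46], [-146.56, 146.56]. Speed limits (degrees/s): [147.25, 147.25, 180, 180, 180, 180].

### API

Orientations are given as [roll, pitch, yaw] about the fixed x, y, z axes, in that order (R = Rz(yaw) Ry(pitch) Rx(roll)).
In Python, from workcell import state, vision, job, env gives the robot as it stands.
- The arm moves only by the shell command python3 -m handwheel 'ROWS' [FORCE]. ROWS is JSON, a list of rows, each a list of 3 entries, a list of its own where there are three numbers: the finger opening in cm, from 0 to 9.12, then the shift along the tool's x, y, z in cm, then the turn about the tool's y in degrees. A call has 1 to 10 rows; each row is the pose to reach, as a shift and turn from the pose measured when the call began, along the tool's axes at that moment; what a row does not reach only later rows make up. A row lasts 1/10 s, in which the tool goes at most 50 mm and 8.59 degrees, less where a joint would pass 70% of its speed; a pose out of reach is approached as far as the arm can. A call with a gripper value outside its range is refused whole. The fingers move at their own pace and stop on an object; FORCE is the grip in N (left out, the last holds). Time passes only in rows, so rows that repeat a pose let the fingers close. It gives the time, the measured TCP pose, the force and the opening at its end, in the units of the state.
- state(): the state, without advancing time (a new reading comes with each control period).
- vision.grab_frame(name): name is "scene" or "top" or "wrist"; returns the picture (420x560x3 uint8, red, green, blue); there is no depth.
- vision.camera_model(name): a dict with "fov_y" (degrees; the focal length in pixels is half the picture's height over the tangent of half this angle, whatever the lens; pixels are square), "cx", "cy" (the principal point, pixels), "extrinsics" (4x4, takes a point from world to camera coordinates). Camera axes: x right, y up, looking along -z (the intrinsics and any distortion apply to the point x, -y, -z); pixel columns grow to the right and rows downward; lengths in mm; the calibration is good to about 2 mm. A picture is of the moment at which its call begins: read the wrist's pose just before it. camera_model takes no time and is no camera call; for the wrist camera it gives the pose at the moment of the call.
- job.job_done(): hands the job in, once; it reports no verdict.
The state is a dict: "time_s": time; "qpos": joint angles; "qvel": joint speeds; "effort": joint torques, N m; "ee_pos": TCP position; "ee_rot": TCP orientation; "force": force on the tool from outside, world axes, zero at the start; "torque": the same for the moment, N m; "gripper_width": finger opening in mm.
Only numpy, scipy, OpenCV 4.12 (cv2) and the standard library are available. Lean on these libraries where they do the work, as an engineer would, in place of code of your own. Each camera call takes 0.05 s, during which the arm holds its last target.

## Working session

There is one attempt and no reset: what is moved stays moved. The work goes in short steps, Python scripts to look and compute and a shell command to move; the robot and the scene stay as the last step left them, time stands still between calls to the robot, and variables do not carry over. Pictures are saved under pics/ and viewed, and the job is handed in when it is done.

```bash
mkdir -p pics; ls; python3 - <<'E'
from workcell import state, vision, job, env
import cv2
print(state(), env.grasp_offset)
for n in ["scene","top","wrist"]:
    c=vision.camera_model(n); print(n,c)
    cv2.imwrite(f"pics/{n}0.png",vision.grab_frame(n)[:,:,::-1])
E
```

```text
pics
{'time_s': 0.0, 'qpos': array([ 6.78957648e+01,  1.83531425e+01,  8.97058215e+01,  5.43424484e-04,
        7.20433665e+01, -1.14514385e+00]), 'qvel': array([ 0.01128952, -0.04836662,  0.04299033,  0.01830101, -0.06480826,
        0.10911999]), 'effort': array([ 1.75424437e-03, -4.12467098e+01, -2.31976998e+01,  7.28501240e-02,
        4.57580318e-02, -1.70894086e-04]), 'ee_pos': array([205.48053482, 536.49960625, 213.10918676]), 'ee_rot': array([-89.99743835,   0.10229973,  69.04074291]), 'force': array([-0.9216064 , -0.18564518,  0.20371968]), 'torque': array([ 0.03572268, -0.05222369,  0.02504493]), 'gripper_width': 91.20702702832858} 18.8
scene {'fov_y': 43.82483822170245, 'cx': 286.0834040505883, 'cy': 202.2936112231274, 'extrinsics': array([[ 6.31624563e-01, -7.75205130e-01, -1.03642580e-02,
        -3.30645365e+02],
       [ 5.27899309e-01,  4.20256386e-01,  7.38042607e-01,
        -3.35577491e+02],
       [-5.67778769e-01, -4.71637123e-01,  6.74674509e-01,
        -8.86567687e+02],
       [ 0.00000000e+00,  0.00000000e+00,  0.00000000e+00,
         1.00000000e+00]])}
top 
[... 177 characters left out ...]
,
       [ 9.97332316e-01, -1.26581938e-02,  7.18889464e-02,
        -5.27553179e+02],
       [-7.21872778e-02, -2.49431478e-02,  9.97079152e-01,
        -9.27849955e+02],
       [ 0.00000000e+00,  0.00000000e+00,  0.00000000e+00,
         1.00000000e+00]])}
wrist {'fov_y': 69.91122634613836, 'cx': 280.23706028629516, 'cy': 209.6635945280453, 'extrinsics': array([[ 3.57975466e-01,  9.33728781e-01, -2.03193192e-03,
        -5.74705985e+02],
       [-9.02539663e-01,  3.45458694e-01, -2.57061176e-01,
         2.81972816e+01],
       [-2.39323470e-01,  9.38554933e-02,  9.66392996e-01,
        -3.90149455e+02],
       [ 0.00000000e+00,  0.00000000e+00,  0.00000000e+00,
         1.00000000e+00]])}
```

View pics/scene0.png

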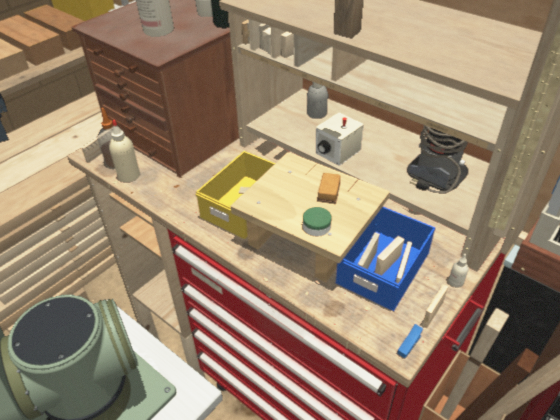

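View pics/top0.png

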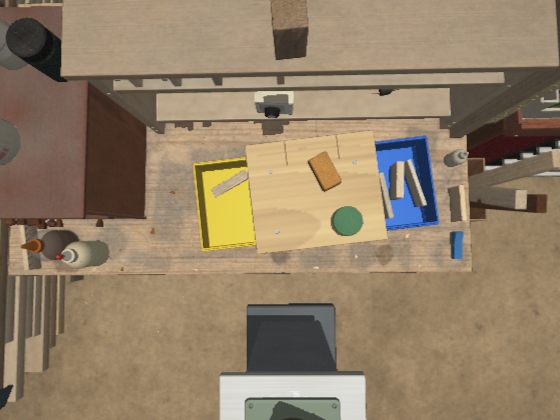

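View pics/wrist0.png

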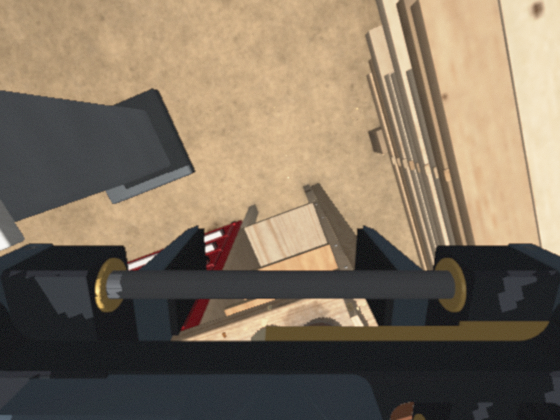

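The scene view shows the orange block at (329,187), the green-lidded tin at (317,220), and the bins. The yellow bin is at the left end (+y) and the blue tub at the right. The top view shows the block at (325,170), the tin at (347,221), and board corners near (246,145), (373,131), (387,240) and (258,252). The wrist view shows nothing useful yet. Next I measure heights from two views.

```bash
cat > h.py <<'E'
import numpy as np, cv2
from workcell import state, vision, job, env
def ray(c,px):
    f=210/np.tan(np.radians(c["fov_y"])/2); E=c["extrinsics"]
    d=np.array([(px[0]-c["cx"])/f,-(px[1]-c["cy"])/f,-1]); R=E[:3,:3]
    return -R.T@E[:3,3], R.T@d
def plane(c,px,z):
    o,d=ray(c,px); return o+d*(z-o[2])/d[2]
def tri(c1,p1,c2,p2):
    o1,d1=ray(c1,p1);o2,d2=ray(c2,p2)
    A=np.stack([d1,-d2],1); t=np.linalg.lstsq(A,o2-o1,rcond=None)[0]
    a=o1+d1*t[0];b=o2+d2*t[1]; return (a+b)/2,np.linalg.norm(a-b)
def blob(img,lo,hi,box=None):
    h=cv2.cvtColor(img,cv2.COLOR_RGB2HSV); m=cv2.inRange(h,np.array(lo),np.array(hi))
    if box: k=np.zeros_like(m); x0,y0,x1,y1=box; k[y0:y1,x0:x1]=255; m&=k
    cs,_=cv2.findContours(m,cv2.RETR_EXTERNAL,cv2.CHAIN_APPROX_NONE)
    return max(cs,key=cv2.contourArea)
E
python3 - <<'E'
from h import *
ims={n:cv2.imread(f"pics/{n}0.png")[:,:,::-1].copy() for n in("scene","top")}
C={n:vision.camera_model(n) for n in ims}
bx={"scene":((310,168,348,205),(295,200,340,240)),"top":((300,145,350,195),(325,200,370,240))}
for n in ims:
    h=cv2.cvtColor(ims[n],cv2.COLOR_RGB2HSV)
    for p in [(329,182),(317,218),(290,190)] if n=="scene" else [(325,170),(347,221),(300,200)]: print(n,p,h[p[1],p[0]])
    o=blob(ims[n],(8,150,60),(17,255,255),bx[n][0]); g=blob(ims[n],(45,60,20),(90,255,255),bx[n][1])
    print(n,'block',cv2.contourArea(o),cv2.minAreaRect(o),cv2.boxPoints(cv2.minAreaRect(o)).round(1).tolist(),cv2.boundingRect(o))
    print(n,'tin',cv2.contourArea(g),cv2.fitEllipse(g))
    x,y,w,hh=bx[n][0][0]-20,bx[n][0][1]-20,100,100
    cv2.imwrite(f"pics/crop_{n}.png",cv2.resize(ims[n][120:270,180:400,::-1],None,fx=3.6,fy=3.6,interpolation=cv2.INTER_CUBIC))
for p in [(246,145),(373,131),(387,240),(258,252)]: print(plane(C["top"],p,110).round(1))
E
```

```text
scene (329, 182) [ 18 140 230]
scene (317, 218) [ 63  74 152]
scene (290, 190) [ 24  74 241]
scene block 0.0 ((322.0, 196.0), (0.0, 0.0), 0.0) [[322.0, 196.0], [322.0, 196.0], [322.0, 196.0], [322.0, 196.0]] (322, 196, 1, 1)
scene tin 448.5 ((316.7132568359375, 217.72113037109375), (21.035198211669922, 27.23273468017578), 91.9828872680664)
top (325, 170) [ 16 154 191]
top (347, 221) [ 65  82 131]
top (300, 200) [ 20  94 222]
top block 588.0 ((324.5826110839844, 170.72476196289062), (33.525630950927734, 19.302635192871094), 61.69924545288086) [[308.1000061035156, 160.5], [325.1000061035156, 151.39999389648438], [341.0, 180.89999389648438], [324.0, 190.10000610351562]] (310, 153, 31, 37)
top tin 623.5 ((347.1755676269531, 220.7357635498047), (28.027143478393555, 28.394376754760742), 83.52970123291016)
[636.7  85.6 110. ]
[ 661.1 -170.   110. ]
[ 442.9 -191.5  110. ]
[421.9  63.  110. ]
```

View pics/crop_scene.png

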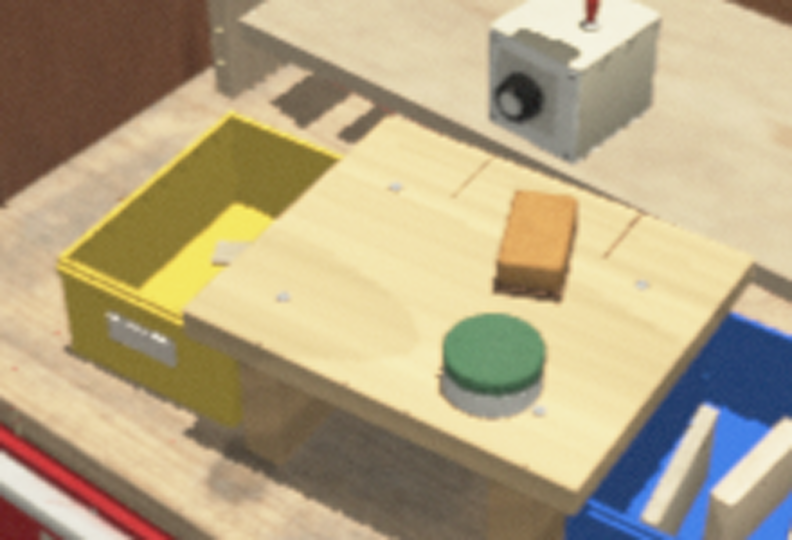

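View pics/crop_top.png

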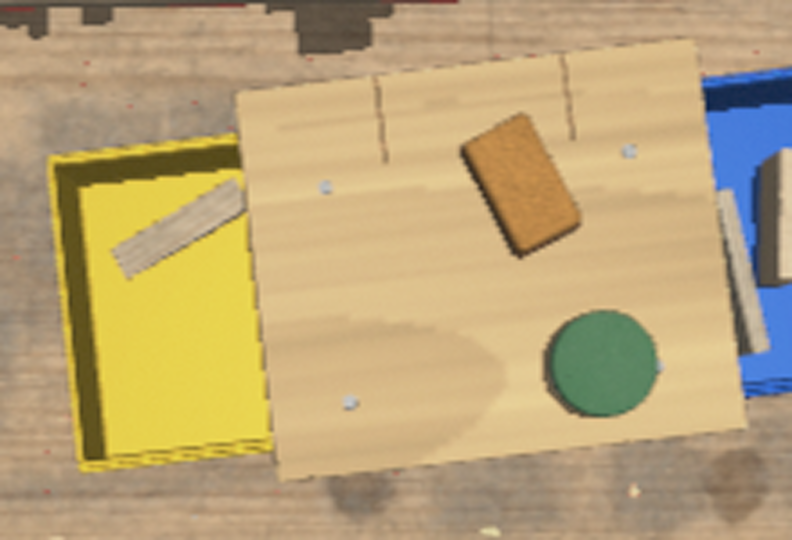

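The crops (scale 3.6, offset (180,120)) show the top-face corners of the block, the board corners and the tin lid. I triangulate matched points next.

```bash
python3 - <<'E'
from h import *
a=vision.camera_model("scene");b=vision.camera_model("top")
F=lambda p:(p[0]/3.6+180-.36,p[1]/3.6+120-.36)
P={'board LB':((395,119),(237,93)),'board RB':((754,264),(693,40)),'board RF':((577,497),(746,426)),'board LF':((187,318),(281,479)),
'blk NW':((515,192),(462,151)),'blk NE':((577,196),(523,114)),'blk SE':((563,272),(580,220)),'blk SW':((498,262),(520,250)),
'tin lid':((494,351),(603,363)),'bin LB':((233,115),(51,158)),'bin LF':((62,262),(82,468)),
'shelf edge L':((243,15),None)}
for k,(s,t) in P.items():
    if t: q,e=tri(a,F(s),b,F(t)); print(k,q.round(1),round(e,1))
# lower shelf front-edge left & right ends, scene px vs top px
for k,s,t in [('boxknob',(323,146),(272,112)),('lowshelf L',(243,129),(156,120)),('upper shelf bottom L',(232,37),(113,88)),('upper shelf R',(507,126),(503,83)),('topL',(226,8),(62,75)),('topR',(521,70),(558,68))]:
    q,e=tri(a,s,b,t); print(k,q.round(1),round(e,1))
E
```

```text
board LB [638.3  85.3 106. ] 4.8
board RB [ 663.5 -169.9  103.7] 1.1
board RF [ 447.1 -193.2  104. ] 1.1
board LF [421.   63.3 101.5] 2.7
blk NW [598.6 -39.1 133.5] 4.1
blk NE [617.5 -71.6 135. ] 2.4
blk SE [ 560.  -101.8  131.5] 3.1
blk SW [543.7 -68.7 132.3] 1.9
tin lid [ 482.2 -111.6  134. ] 1.8
bin LB [606.7 198.7  75.3] 0.9
bin LF [427.5 179.   76.9] 3.3
boxknob [702.7  32.5 112.6] 0.4
lowshelf L [705.2 290.7  49.4] 7.4
upper shelf bottom L [681.9 275.8 319.6] 12.0
upper shelf R [ 691.4 -338.9  322.9] 31.6
topL [692.1 316.8 373.6] 14.9
topR [ 665.  -342.5  442.1] 23.2
```

```bash
python3 - <<'E'
import cv2
im=cv2.imread("pics/scene0.png");cv2.imwrite("pics/s_sh.png",cv2.resize(im[0:200,210:540],None,fx=2.4,fy=2.4,interpolation=cv2.INTER_CUBIC))
im=cv2.imread("pics/top0.png");cv2.imwrite("pics/t_sh.png",cv2.resize(im[40:200,140:470],None,fx=2.4,fy=2.4,interpolation=cv2.INTER_CUBIC))
E
```

```text
(no output)
```

View pics/s_sh.png

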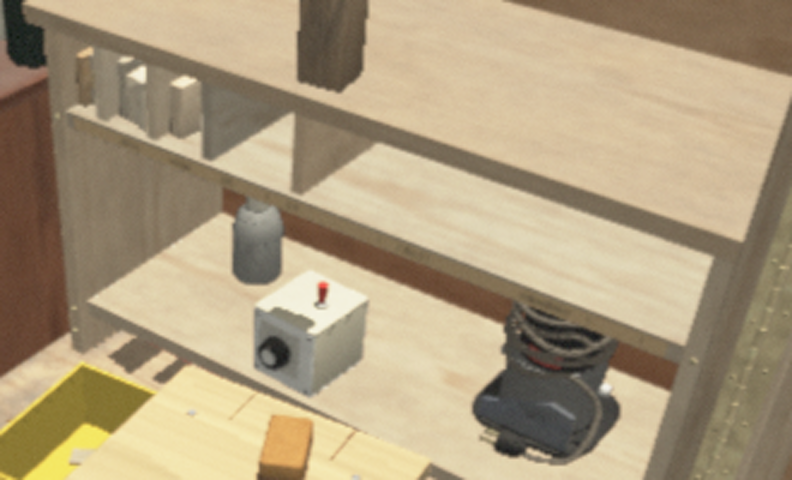

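View pics/t_sh.png

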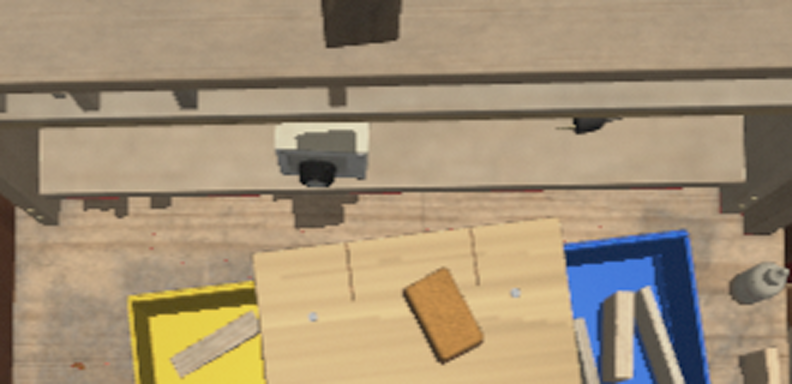

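Estimates:
- **Board:** centre is about (542,-54), yaw about 5.7°.
- **Block:** centre is about (580,-70), top at z≈133.
- **Tin:** at about (482,-112).
- **Bin:** on the +y side.

I will move to the right of the block, over the board and high, in two halves, closing the fingers to a 40 mm fork.

```bash
python3 -m handwheel '[[4,[-2.5,-0.5,-2.9],3.2],[4,[-5,-1,-5.8],6.4],[4,[-7.5,-1,-8.7],9.6],[4,[-10,-1,-11.6],12.8],[4,[-12.5,-1,-14.5],16],[4,[-15,-1,-17.4],19],[4,[-17.5,-1,-20.3],22],[4,[-20,-1,-23.2],25],[4,[-22.5,-1,-26.1],28.5],[4,[-25,-1,-29],31.6]]' 20; python3 - <<'E'
from h import *
import numpy as np
s=state();print(s['qpos'].round(1))
t=np.array([568,-137,223])-s['ee_pos'];y=np.radians(s['ee_rot'][2]);print((np.array([[np.cos(y),np.sin(y)],[-np.sin(y),np.cos(y)]])@t[:2]/10).round(2),-t[2]/10,s['ee_rot'][2]-5.7)
E
```

```text
time_s: 1.15
ee_pos: [387.2, 197.9, 223.6]
ee_rot: [-90.0, 0.1, 37.3]
force: [1.1, 0.1, 0.2]
gripper_width: 40.3
[ 2.560e+01  5.200e+00  1.054e+02 -1.000e-01  6.940e+01 -1.170e+01]
[ -5.93 -37.59] 0.056899671710499436 31.617339528199633
```

```bash
python3 -m handwheel '[[4,[-0.6,0,-3.8],3.2],[4,[-1.2,0,-7.5],6.4],[4,[-1.8,0,-11.3],9.6],[4,[-2.4,0,-15],12.8],[4,[-3,0,-18.8],16],[4,[-3.6,0,-22.5],19],[4,[-4.2,0,-26.3],22.2],[4,[-4.8,0,-30],25.4],[4,[-5.4,0,-33.8],28.6],[4,[-5.9,0,-37.6],31.6]]'
python3 - <<'E'
from h import *
s=state();print(s['qpos'].round(1))
for n in("top","wrist","scene"): cv2.imwrite(f"pics/{n}1.png",vision.grab_frame(n)[:,:,::-1])
E
```

```text
time_s: 2.15
ee_pos: [568.6, -138.4, 223.6]
ee_rot: [-90.0, 0.1, 5.6]
force: [1.4, 1.0, 0.3]
gripper_width: 40.3
[-14.8  18.9  87.3  -0.1  73.8 -20.3]
```

View pics/scene1.png

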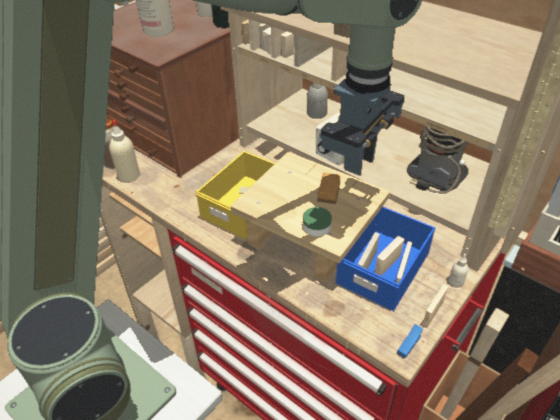

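View pics/wrist1.png

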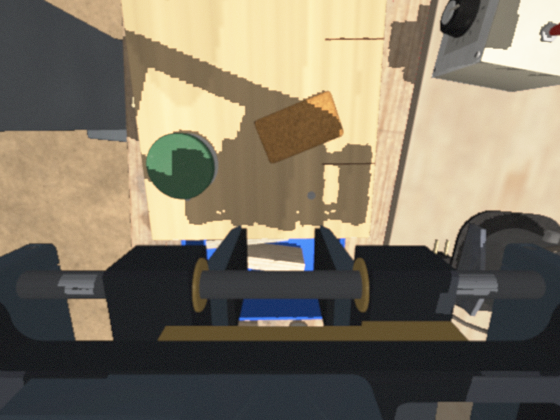

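View pics/top1.png

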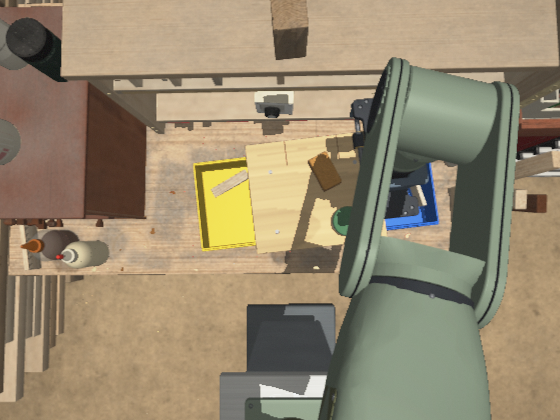

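The wrist view shows the block at (298,126), the tin at (180,165) and both fingers clear of them. The arm's wrist comes near the upper shelves, so I check that clearance before lowering and refine the block position from the wrist view.

```bash
python3 - <<'E'
from h import *
b=vision.camera_model("top");w=vision.camera_model("wrist")
for z in (330,380,430,480,530,600): print(z,'wrist back edge',plane(b,(450,68),z).round(0)[:2],'forearm tip',plane(b,(398,58),z).round(0)[:2],'shelf edge',plane(b,(300,72),z).round(0)[:2],plane(b,(300,90),z).round(0)[:2])
# block corners in wrist (top face) & tin
for p in [(254,122),(329,91),(343,131),(270,162)]: print(plane(w,p,136).round(1))
print('tin',plane(w,(181,165),138).round(1))
for p in [(385,0),(374,240),(145,60),(151,238)]: print('edge',plane(w,p,110).round(1))
print('mount cam', (-w['extrinsics'][:3,:3].T@w['extrinsics'][:3,3]).round(0))
a=vision.camera_model("scene")
i=cv2.imread("pics/wrist0.png")
for s,w2 in [((317,217.7),(181,165))]: print(tri(a,s,w,w2))
# block top centre scene vs wrist
print(tri(a,(180-.36+537/3.6,120-.36+230/3.6),w,(298.5,126.5)))
E
```

```text
330 wrist back edge [ 703. -243.] forearm tip [ 720. -166.] shelf edge [701. -18.] [674. -18.]
380 wrist back edge [ 684. -223.] forearm tip [ 699. -153.] shelf edge [682. -16.] [657. -16.]
430 wrist back edge [ 665. -204.] forearm tip [ 679. -139.] shelf edge [663. -15.] [640. -14.]
480 wrist back edge [ 645. -185.] forearm tip [ 658. -126.] shelf edge [644. -13.] [623. -13.]
530 wrist back edge [ 626. -165.] forearm tip [ 638. -113.] shelf edge [625. -12.] [606. -11.]
600 wrist back edge [ 599. -138.] forearm tip [609. -94.] shelf edge [598.  -9.] [582.  -9.]
[539.2 -61.8 136. ]
[597.1 -32.2 136. ]
[612.9 -61.8 136. ]
[555.1 -93.  136. ]
tin [ 480.5 -102.6  138. ]
edge [636.7  44.8 110. ]
edge [ 664.8 -162.9  110. ]
edge [439.6 -19.4 110. ]
edge [ 442.5 -182.7  110. ]
mount cam [562. -65. 393.]
(array([ 481.25680645, -107.68115795,  131.72001106]), np.float64(9.99162464999666))
(array([578.98036412, -65.79218938, 131.57570069]), np.float64(9.890060121780392))
```

```bash
python3 - <<'E'
from h import *
a=vision.camera_model("scene");b=vision.camera_model("top")
for p in [(372,20),(350,20),(395,20),(372,60),(352,150),(405,5)]:
    o,d=ray(a,p);t=(568-o[0])/d[0];print(p,(o+t*d).round(0))
s=state();print(s['ee_pos'],s['ee_rot'],s['force'])
E
```

```text
(372, 20) [ 568. -140.  507.]
(350, 20) [ 568. -101.  497.]
(395, 20) [ 568. -179.  517.]
(372, 60) [ 568. -148.  443.]
(352, 150) [ 568. -126.  253.]
(405, 5) [ 568. -192.  543.]
[ 568.62239747 -138.48846125  222.89916343] [-90.03726832   0.10998933   5.56900831] [-1.13339566 -0.15769438  0.67622634]
```

The joint-5 housing is around z≈550, so its rear edge is near x≈620 and it clears the shelves at 670. I lower now, watching the force.

```bash
python3 -m handwheel '[[4,[-0.4,2,0],0],[4,[-0.4,4,0],0],[4,[-0.4,6,0],0],[4,[-0.4,7.5,0],0],[4,[-0.4,8.5,0],0],[4,[-0.4,9.2,0],0],[4,[-0.4,9.8,0],0],[4,[-0.4,10.2,0],0],[4,[-0.4,10.4,0],0],[4,[-0.4,10.4,0],0]]'
python3 - <<'E'
from h import *
for n in("wrist","scene"): cv2.imwrite(f"pics/{n}2.png",vision.grab_frame(n)[:,:,::-1])
E
```

```text
time_s: 3.3
ee_pos: [564.5, -139.0, 119.0]
ee_rot: [-90.0, 0.1, 5.6]
force: [-0.3, -0.4, -0.2]
gripper_width: 40.0
```

View pics/scene2.png

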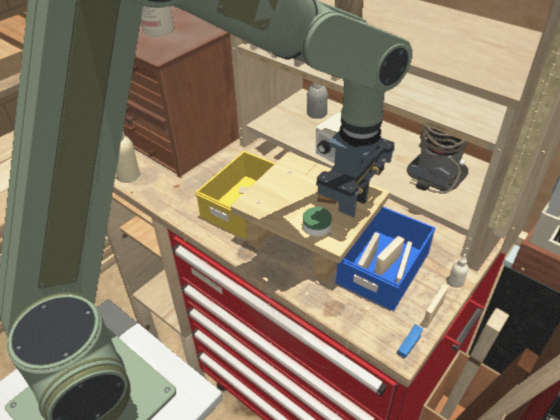

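View pics/wrist2.png

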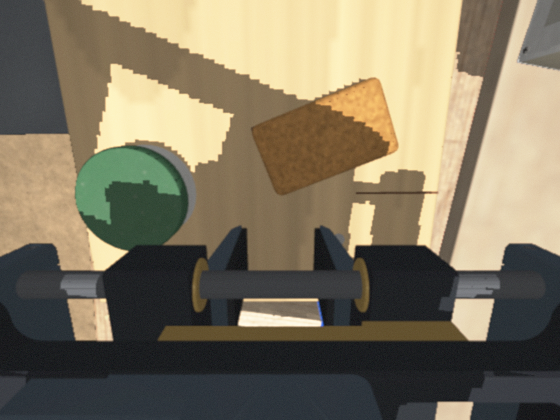

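The fingers are down at the block's right side and touch nothing. In the wrist view the block's centre is at (325,135), about 21 mm to the +x side of the fork. I shift 8 mm in +x while starting the push.

```bash
python3 -m handwheel '[[4,[0.3,0,0.7],0],[4,[0.6,0,1.4],0],[4,[0.8,0,2.1],0],[4,[0.8,0,2.8],0],[4,[0.8,0,3.5],0],[4,[0.8,0,4.2],0],[4,[0.8,0,4.9],0],[4,[0.8,0,5.6],0],[4,[0.8,0,6.3],0],[4,[0.8,0,7],0]]'
python3 - <<'E'
from h import *
for n in("wrist","scene"): cv2.imwrite(f"pics/{n}3.png",vision.grab_frame(n)[:,:,::-1])
E
```

```text
time_s: 4.4
ee_pos: [565.8, -68.1, 119.2]
ee_rot: [-90.1, 0.1, 5.6]
force: [-0.1, 0.3, 0.3]
gripper_width: 40.1
```

View pics/wrist3.png

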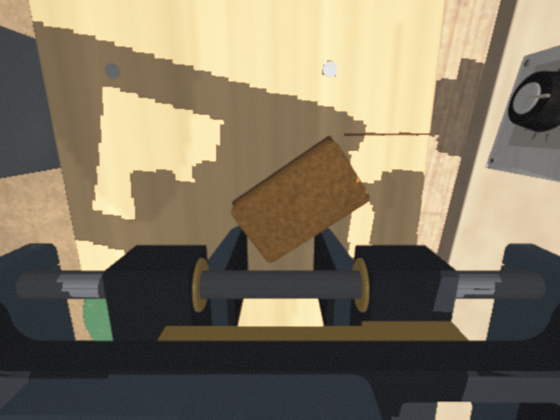

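The block turned so that one corner, at (272,260), sits between the fingertips. Both fingers bear on it and its centre lies inside the fork, so the hold is stable. The tin, at the left edge of the view at (97,310), is already passed. I keep pushing.

```bash
python3 -m handwheel '[[4,[0,0,0.7],0],[4,[0,0,1.4],0],[4,[0,0,2.2],0],[4,[0,0,3],0],[4,[0,0,3.8],0],[4,[0,0,4.6],0],[4,[0,0,5.4],0],[4,[0,0,6.2],0],[4,[0,0,7],0],[4,[0,0,7.6],0]]'
python3 - <<'E'
from h import *
for n in("wrist","top"): cv2.imwrite(f"pics/{n}4.png",vision.grab_frame(n)[:,:,::-1])
E
```

```text
time_s: 5.5
ee_pos: [558.2, 8.7, 119.2]
ee_rot: [-90.0, 0.1, 5.6]
force: [-0.1, -0.8, 0.9]
gripper_width: 40.0
```

View pics/wrist4.png

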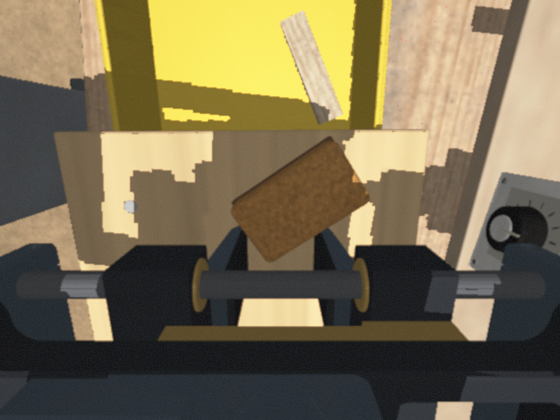

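View pics/top4.png

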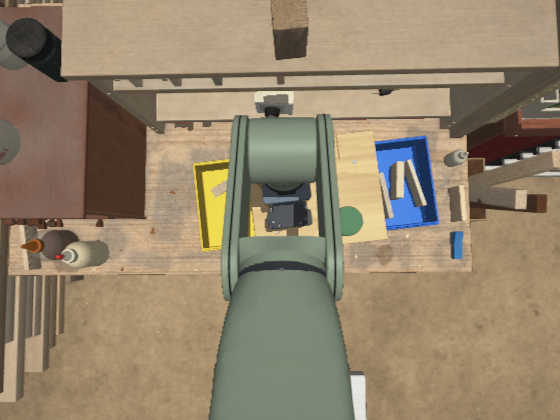

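The block is still cradled, with its centre at (300,198). The board end is at row 130, about 38 mm ahead, and the bin opening spans columns 110–385. Now a slow push over the end.

```bash
python3 -m handwheel '[[4,[0,0,0.7],0],[4,[0,0,1.4],0],[4,[0,0,2.1],0],[4,[0,0,2.8],0],[4,[0,0,3.4],0],[4,[0,0,4],0],[4,[0,0,4.5],0],[4,[0,0,5],0],[4,[0,0,5.5],0],[4,[0,0,6],0]]'
python3 - <<'E'
from h import *
for n in("wrist",): cv2.imwrite(f"pics/{n}5.png",vision.grab_frame(n)[:,:,::-1])
E
```

```text
time_s: 6.6
ee_pos: [552.2, 68.9, 119.1]
ee_rot: [-90.0, 0.1, 5.7]
force: [-0.4, 1.2, 0.6]
gripper_width: 39.9
```

View pics/wrist5.png

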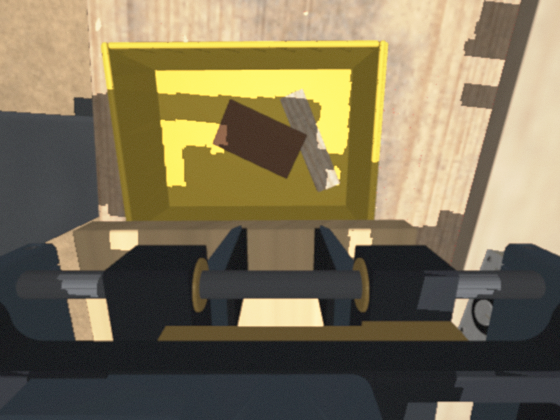

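The block has dropped into the bin and lies at (260,138) beside the wedge. I lift clear and check.

```bash
python3 -m handwheel '[[4,[0,-1,0],0],[4,[-0.5,-2.5,-0.5],0],[4,[-1,-4,-1],0],[4,[-2,-6,-1],0],[4,[-3,-8,-1],0],[4,[-4,-10,-1],0],[4,[-5,-11,-1],0],[4,[-5,-12,-1],0],[4,[-5,-12,-1],0],[4,[-5,-12,-1],0]]'
python3 - <<'E'
from h import *
for n in("wrist","scene","top"): cv2.imwrite(f"pics/{n}6.png",vision.grab_frame(n)[:,:,::-1])
w=vision.camera_model("wrist"); im=cv2.imread("pics/wrist6.png")[:,:,::-1].copy()
E
```

```text
time_s: 7.65
ee_pos: [503.7, 54.7, 238.7]
ee_rot: [-90.0, 0.1, 5.7]
force: [-0.4, -0.0, -0.7]
gripper_width: 40.3
```

View pics/scene6.png

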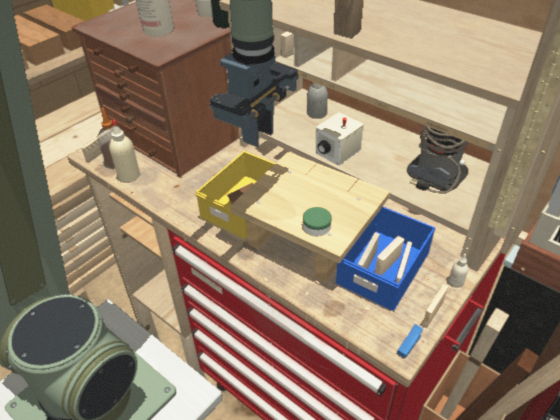

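View pics/wrist6.png

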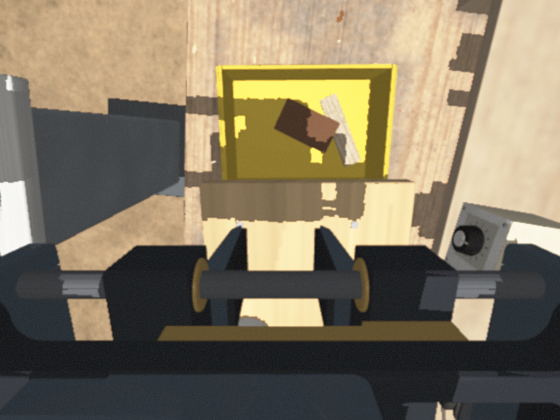

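The block lies in the bin at (307,125), well inside the walls, and the tin stands on the board at (317,219) in the scene view. I check the numbers before handing in.

```bash
python3 - <<'E'
from h import *
w=vision.camera_model("wrist");a=vision.camera_model("scene")
s=vision.grab_frame("scene"); v=vision.grab_frame("wrist")
g=blob(s,(45,60,20),(90,255,255),(295,200,340,240)); e0=blob(cv2.imread("pics/scene0.png")[:,:,::-1].copy(),(45,60,20),(90,255,255),(295,200,340,240))
print('tin px now/start',cv2.fitEllipse(g)[0],cv2.fitEllipse(e0)[0])
c=np.array([542.5,-53.6]);t=np.radians(5.7);R=np.array([[np.cos(t),np.sin(t)],[-np.sin(t),np.cos(t)]])
for z in (20,30,45): print(z,(R@(plane(w,(307,125),z)[:2]-c)-[0,180]).round(1))
print('wrist change since last', np.abs(v.astype(int)[60:185,200:400]-cv2.imread("pics/wrist6.png")[60:185,200:400,::-1].astype(int)).mean())
cv2.imwrite("pics/z.png",cv2.resize(s[140:240,180:340,::-1],None,fx=5,fy=5,interpolation=cv2.INTER_CUBIC))
E
```

```text
tin px now/start (316.7694396972656, 217.7364959716797) (316.7132568359375, 217.72113037109375)
20 [ 4.  10.3]
30 [ 3.2 10.2]
45 [ 2. 10.]
wrist change since last 3.59252
```

View pics/z.png

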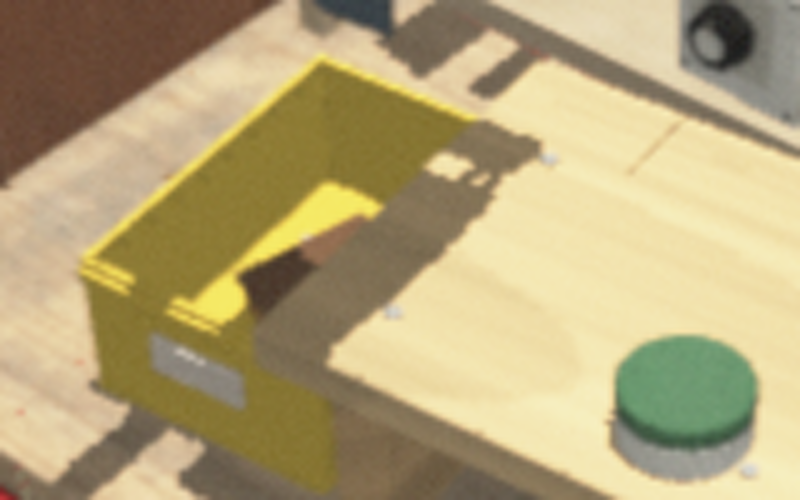

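```bash
python3 -c "
from workcell import job
print(job.job_done())"
```

```text
the job is handed in; nothing more can be done
None
```

The sanding block is in the yellow bin. I pushed it along the board with a 40 mm two-finger fork and slowly over the left end, then lifted the gripper clear. I handed the job in at about 8 s of the 32 s allowed; no verdict came back.

**Last checks**
- **Block:** it lies low on the bin floor beside the wedge, about 3 mm (x) and 10 mm (y) from the bin centre. It looked at rest, but I did not triangulate its height in the bin.
- **Tin:** its image position shifted by less than 0.1 px from the start, so it did not move.
- **Gripper:** clear of everything at z≈239 mm, with a wrist force reading under 1 N.

**What disagreed**
- **Board height:** the two fixed cameras put the board top at 102–106 mm, against the stated 110 mm. I kept the fingertips at 119 mm.
- **Wrist camera:** it placed the block and tin 8–9 mm further left (+y) than the fixed cameras did, which did not matter along the push direction.
- **Block turning:** the block did not square up against the fork. One corner settled between the fingers, and it travelled stably that way.

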